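# Draw the trapped slide nut out of the bench rail with a hooked pick

## Task

The steel slide nut has run back under the cover of the aluminium bench rail: take the hooked pick from its wooden stand, reach through the slot, hook the nut's opening and draw the nut along the channel into the open loading window until it bears firmly, but not hard, on the brass stop screw. Leave the nut lying in the window and put the pick back upright in its stand. Be gentle with nut, pick and rail, keep the fingers off the nut, and leave the bottle, beaker and tongs alone.

Things in the scene. Friction and masses are not known exactly. Their poses are not given: they have to be found in the camera images.
- rail: Fixed aluminium rail, 280 (x) x 41 x 36 mm high; origin on its underside, on the centre line, x runs from -160 to 120. Straight channel 25 wide, floor z 6, end walls' inner faces x -152 and 112. Channel roof 6 thick (z 30 to 36): none over the loading window (x -152 to -40), lips with a 12 wide slot at y = 0 for x -40 to 50, solid cover x 50 to 112.
- nut: Loose steel slide nut 40 (x) x 22 x 8 mm thick, flat on the channel floor, too wide for the slot; slides with under 1 N. Origin centre of underside, axes as the rail's. A 14 (x) x 10 (y) opening goes right through its middle. Starts centred at rail x 44 to 68, its near end showing in the slot.
- stop: Brass stop screw in the window end wall, rigid; frame same as the rail's. Its 6 mm thick shank lies along x at y 0, z 9.5, pointing +x. How far it is screwed in is not measured: its end face is somewhere in rail x -120 to -96 (nut centre when seated: -100 to -76). Bearing firmly = 3 N or more for over 0.2 s; over 12 N on it is too hard.
- pick: Hooked pick, 90 g (sizes in mm). Origin on shaft axis at collar underside, z up. Collar 26 x 26 x 6 (z 0 to 6), wooden handle 16 x 16 square above (z 6 to 70). Below, 5 mm round steel: shaft down to z -36, foot 30 long along +x (axis z -36), tip turned down at x 30, its end at z -44.5 (6 below the foot's underside). Not over 20 N on rail or nut.
- stand: Fixed wooden stand 84 (x) x 56 x 50 mm high, origin centre of underside. Pocket in the top 52 long (x -26 to 26), 12 wide (y -6 to 6), 47 deep. The pick hangs in it: shaft at x -16, y 0, foot along the stand's +x, collar resting on the top (z 50).
- bottle: Bystander: closed white plastic bottle with blue cap, 68 mm diameter, 150 high, standing; origin centre of underside.
- beaker: Bystander: empty glass beaker, 68 mm diameter, 85 high, standing; origin centre of underside.
- tongs: Bystander: wooden test-tube tongs, about 150 mm long (x), 35 wide, 12 high, lying; origin centre of underside.
Not all that is in view belongs to the job. Of the things like the pick, leave any that is green or purple; of the rest the larger one is meant.

How it is judged:
On the way, in this order (a step that is already met when the one before it is completed fails the run):
1. the pick is drawn clear of its stand (z of pick in the frame of stand above 0.097 m), for 0.1 s.
2. the hook has drawn the nut wholly out into the window (x of nut in the frame of rail below -0.06 m and z of nut in the frame of rail below 0.01 m and contact force between pick and nut above 0.02 N).
3. the nut, pulled by the pick, bears on the stop screw with at least 3 N for 0.2 s (contact force between nut and stop above 3 N and contact force between pick and nut above 2 N), for 0.2 s.
At the end, for the whole second after the job is handed in: The nut lies flat (0.1 rad) at rest on the channel floor in the window, at the stop screw's end of it: its centre at rail x -104 to -72 mm. The pick stands upright (0.12 rad), released and at rest in its stand's pocket, collar on the top (origin 47 to 54 mm above the stand's underside) (x of nut in the frame of rail between -0.104 and -0.072 m and z of nut in the frame of rail below 0.009 m and angle between nut's own z axis and vertical below 0.1 rad and linear speed of each of nut, pick below 0.01 m/s and z of pick in the frame of stand between 0.047 and 0.054 m and x of pick in the frame of stand between -0.03 and -0.004 m and angle between pick's own z axis and vertical below 0.12 rad); the robot touches nothing.
It fails at once if the nut is pulled on the stop screw with more than 12 N (contact force between nut and stop above 12 N).
It fails at once if the pick presses the nut with more than 20 N (contact force between pick and nut above 20 N).
It fails at once if the pick presses the rail with more than 20 N (contact force between pick and rail above 20 N).
It fails at once if the fingers touch the nut (contact force between the fingers and nut above 0.3 N).
It fails at once if the bottle, beaker or tongs are moved more than 15 mm (distance of any of bottle, beaker, tongs from where it was at the start of the episode above 0.015 m).
It also fails if it takes over 64 s, if anything falls off the work surface, if the arm or the gripper's body presses on something with over 40 N, if the wrist force passes 120 N, or if a joint passes its speed limit or range.

## Robot

A 6-joint arm with a two-finger parallel gripper is mounted at the origin on the work surface. World frame = base frame: x ahead of the robot, y to its left, z up, the work surface at z = 0. Lengths are in m, angles in rad, forces in N, time in s.
With the tool pointing down it reaches from about 0.35 to 0.8 m from the base axis. Payload 7.3 kg.
Tool frame: the origin (TCP) lies at the very end of the fingers, on their centre line; the grasp point (between the pads) lies 19 mm behind it; z points along the fingers, y is the line along which they close (so a half turn about z gives the same grasp; the last joint's range is limited). The gripper opens to 85 mm and grips with 20 to 120 N. Pads are 22 mm wide; open, the fingers measure 114 mm over their backs; the gripper's body (76 mm by 85 mm) begins 54 mm behind the grasp point. The pads swing forward as they close: fully open they stand 13 mm farther back than shut.
Start: joints at [-1.251, 0.342, 1.524, -0, 1.275, -0.146], TCP at [0.236, -0.469, 0.231] pointing down, gripper open.
Joint ranges: [-2.53, 2.53], [-0.77, 2.02], [0.04, 2.7], [-1, 4.14], [0.28, 2.66], [-3.11, 3.11]. Speed limits (rad/s): [2.57, 2.57, 3.14, 3.14, 3.14, 3.14].

## Interface

Orientations are given as a unit quaternion [x, y, z, w].
In Python, from station import * gives the robot as it stands.
- The arm moves only by the shell command python3 -m inch 'ROWS' [OPENING] [FORCE]. ROWS is JSON, a list of rows, each an object of numbers: "dx", "dy", "dz": the shift along the tool's x, y, z in units of 60 mm (1.0 is 60 mm); "twist": the turn about the tool's z in units of 8 degrees (1.0 is 8 degrees). A call has exactly 10 rows; each row shifts and turns the commanded pose from where the row before left it, along the tool's axes as they then stand; what a row does not reach is not made up. A row lasts 1/8 s, in which the tool goes at most 62.5 mm and 10.7 degrees, less where a joint would pass 70% of its speed; a pose out of reach is approached as far as the arm can. A call is refused whole if a number of a shift passes 1 or a number of a turn 1, either way. A call with a gripper value outside its range is refused whole. OPENING is the opening, from 0 (shut) to 1 (fully open), set as the call begins (- or left out, the last holds). The fingers move at their own pace and stop on an object; FORCE is the grip in N (left out, the last holds). Time passes only in rows, so rows that do not move let the fingers close, or fill a call up. It gives the time, the measured TCP pose, the force, the opening and the grip force at its end, in the units of the state.
- get_obs(): the state, without advancing time (a new reading comes with each control period).
- camera(name): name is "side" or "top"; returns the picture (420x560x3 uint8, red, green, blue); there is no depth.
- get_calibration(name): a dict with "fx", "fy", "cx", "cy" (pixels), "rvec" (rotation vector, rad) and "tvec" (3), from world to camera coordinates, as OpenCV has them. Camera axes: x right, y down, z forward; pixel columns grow to the right and rows downward; lengths in m; the calibration is good to about 2 mm. A picture is of the moment at which its call begins. get_calibration takes no time and is no camera call.
- sign_off(): hands the job in; it is judged then, once.
The state is a dict: "time": time; "joint_positions": joint angles; "dq": joint speeds; "joint_torque": joint torques, N m; "tool_pos": TCP position; "ee_rot": TCP orientation; "ft_force": force on the tool from outside, world axes, zero at the start; "torque": the same for the moment, N m; "grip_width": opening from 0.0 (shut) to 1.0 (fully open); "grasp_force": force on a finger pad.
Only numpy, scipy, OpenCV 4.12 (cv2) and the standard library are available. Lean on these libraries where they do the work, as an engineer would, in place of code of your own. Each camera call takes 0.05 s, during which the arm holds its last target. There are 200 camera calls.

## Working session

There is one attempt and no reset: what is moved stays moved. The work goes in short steps, Python scripts to look and compute and a shell command to move; the robot and the scene stay as the last step left them, time stands still between calls to the robot, and variables do not carry over. Pictures are saved under pics/ and viewed, at most 11 in all, crops included, and the job is handed in when it is done.

```bash
mkdir -p pics; python3 - <<'E'
from station import *
import cv2
for n in("top","side"):
    im=camera(n); cv2.imwrite(f"pics/{n}0.png",im[:,:,::-1]); c=get_calibration(n); print(n,c)
o=get_obs(); print(o)
E
```

```text
top {'fx': 462.66143643404365, 'fy': 462.66143643404365, 'cx': 275.4366763275763, 'cy': 206.40922189836309, 'rvec': array([ 2.16854295, -2.14726829,  0.14991006]), 'tvec': array([0.02696179, 0.58029722, 1.30505221])}
side {'fx': 444.65656212135696, 'fy': 444.65656212135696, 'cx': 284.0691369488801, 'cy': 210.6472015423693, 'rvec': array([ 2.29675804, -0.45647928,  0.22437196]), 'tvec': array([-0.53565143,  0.20311808,  0.93441089])}
{'time': 0.1, 'joint_positions': array([-1.25098837e+00,  3.42601444e-01,  1.52488407e+00,  1.20260045e-05,
        1.27540402e+00, -1.45987432e-01]), 'dq': array([ 0.00041745, -0.0005767 , -0.00195839,  0.00013688,  0.00147288,
       -0.00031326]), 'joint_torque': array([ 1.51572847e-03, -4.34444833e+01, -2.46493274e+01, -2.18068731e-04,
        4.64163430e-03, -2.58654188e-05]), 'tool_pos': array([ 0.23571583, -0.46872718,  0.2307353 ]), 'ee_rot': array([ 9.73001899e-01,  2.30796194e-01, -5.05554892e-05, -6.46492293e-04]), 'ft_force': array([0.27163051, 0.6571788 , 0.31281447]), 'torque': array([0.03373666, 0.05817082, 0.01213909]), 'grasp_force': 0.0, 'grip_width': 0.9974332419858742}
```

View pics/top0.png

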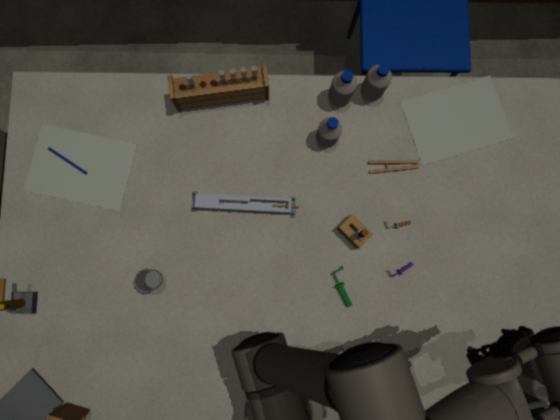

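View pics/side0.png

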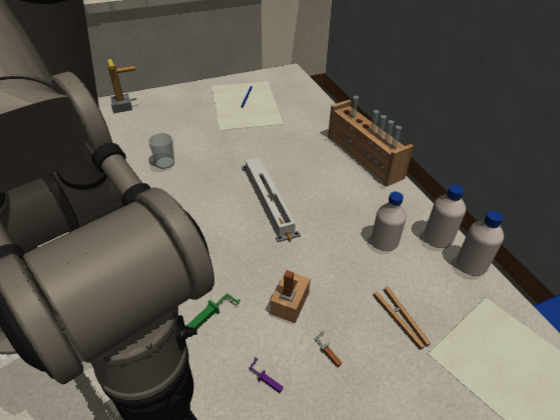

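The top picture shows the rail with its brass screw end at (297,206), the stand at (355,231), and the bottle, beaker and tongs clear of both.

Pick candidates in the top image:
- Brown pick in the stand, (357,232)
- Small orange-handled one lying at (398,225)
- Green at (342,290)
- Purple at (401,269)

I choose the brown one in the stand because it is the larger of those that are neither green nor purple. I'll check it in a close crop.

```bash
cat > h.py <<'E'
import numpy as np, cv2
from station import *
def cal(n):
    c=get_calibration(n); K=np.array([[c['fx'],0,c['cx']],[0,c['fy'],c['cy']],[0,0,1.]])
    return K,np.float64(c['rvec']),np.float64(c['tvec'])
def ray(n,uv):
    K,r,t=cal(n); R=cv2.Rodrigues(r)[0]
    return -R.T@t, R.T@np.linalg.inv(K)@np.array([uv[0],uv[1],1.])
def onz(n,uv,z):
    o,d=ray(n,uv); return o+d*(z-o[2])/d[2]
def proj(n,P):
    K,r,t=cal(n); return cv2.projectPoints(np.float64(P).reshape(-1,3),r,t,K,None)[0].reshape(-1,2)
def two(a,b):
    o1,d1=ray("top",a);o2,d2=ray("side",b)
    s=np.linalg.lstsq(np.c_[d1,-d2],o2-o1,rcond=None)[0]
    p,q=o1+s[0]*d1,o2+s[1]*d2; return (p+q)/2,np.linalg.norm(p-q)
E
python3 - <<'E'
from h import *
t=cv2.imread("pics/top0.png");s=cv2.imread("pics/side0.png")
def cr(im,x,y,w,h,f): return cv2.resize(im[y:y+h,x:x+w],None,fx=f,fy=f,interpolation=cv2.INTER_CUBIC)
a=cr(t,190,185,115,35,7)[:, :800]
b=cr(t,330,205,45,50,7); c=cr(s,265,260,50,60,6)
d=cr(s,240,150,65,95,4)
H=350
row=np.zeros((H+10,800,3),np.uint8)
x=0
for i in(b,c[:350],):
    row[:i.shape[0],x:x+i.shape[1]]=i; x+=i.shape[1]+5
i=d[:, :800-x][-350:]; row[:i.shape[0],x:x+i.shape[1]]=i
cv2.imwrite("pics/crop1.png",np.vstack([np.pad(a,((0,0),(0,800-a.shape[1]),(0,0))),row])*1)
for uv in [(355,231)]: print(onz("top",uv,.05))
print(onz("top",(297,206),.0095),onz("top",(195,200),.036))
E
```

```text
[ 0.50984302 -0.19543667  0.05      ]
[ 0.58559565 -0.03147217  0.0095    ] [0.59657321 0.26664536 0.036     ]
```

View pics/crop1.png

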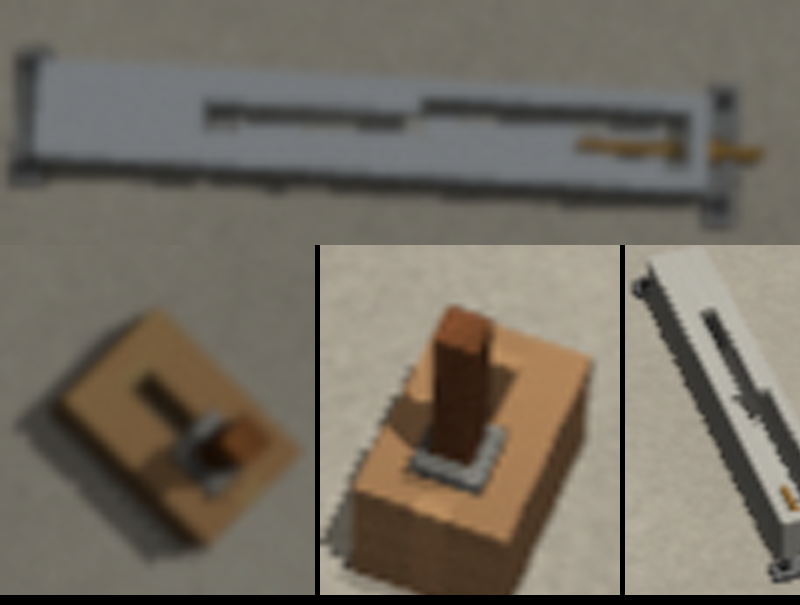

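The crop confirms the brown-handled pick with its grey collar, hanging in the stand with the pocket (foot side) running up-left. Stand top corners in the full top image are about (338.6,227), (352,214), (373,234) and (359,248). The brass shank tip is at about (272,206). Next I'll measure edges.

```bash
python3 - <<'E'
from h import *
t=cv2.imread("pics/top0.png");s=cv2.imread("pics/side0.png")
def roi(im,x,y,w,h,f=4): return cv2.resize(im[y:y+h,x:x+w],None,fx=f,fy=f,interpolation=cv2.INTER_CUBIC)
def back(p,x,y,f=4): return (np.asarray(p,float)+.5)/f-.5+[x,y]
def report(name,n,c,z,x,y):
    hull=cv2.convexHull(c); 
    P=np.array([onz(n,q,z)[:2] for q in back(hull[:,0],x,y)],np.float32)*1000
    (cx,cy),(w,h),a=cv2.minAreaRect(P); print(name,n,"centre",round(cx,1),round(cy,1),"size",round(w,1),round(h,1),"ang",round(a,2))
def big(m): return max(cv2.findContours(m,0,1)[0],key=cv2.contourArea)
# stand
for n,im,(x,y,w,h),vmin in(("top",t,(325,200,60,60),0),("side",s,(262,262,60,65),150)):
    r=roi(im,x,y,w,h); hsv=cv2.cvtColor(r,cv2.COLOR_BGR2HSV)
    print("hsv", [hsv[h_*4//2-20,w*4//2-60].tolist()], np.percentile(hsv[...,1],[20,50,90]),np.percentile(hsv[...,2],[20,50,90]))
    m=((hsv[...,1]>85)&(hsv[...,0]<25)&(hsv[...,2]>(85 if n=="top" else vmin))).astype(np.uint8) if 0 else cv2.inRange(hsv,(8,85,(90 if n=="top" else 150)),(22,200,255))
    report("stand",n,big(m),.05,x,y)
    cv2.imwrite(f"pics/m_{n}.png",m)
# rail
for n,im,(x,y,w,h) in(("top",t,(185,182,120,40)),("side",s,(238,150,65,95))):
    r=roi(im,x,y,w,h); hsv=cv2.cvtColor(r,cv2.COLOR_BGR2HSV); v=hsv[...,2]
    lab=cv2.cvtColor(r,cv2.COLOR_BGR2LAB).astype(int)
    d=(lab[...,2]); print("b",np.percentile(d,[5,25,50,75,95]))
    m=cv2.inRange(lab.astype(np.int32),(100 if n=="top" else 150,0,0),(255,255,int(np.percentile(d,5)+np.percentile(d,75))//2))
    report("rail",n,big(m),.036,x,y); cv2.imwrite(f"pics/r_{n}.png",m)
A=[cv2.imread(f"pics/{k}.png",0) for k in("m_top","m_side","r_side")]
B=np.zeros((560,800),np.uint8); xx=0
for a in A: B[:a.shape[0],xx:xx+a.shape[1]]=a; xx+=a.shape[1]+5
a=cv2.imread("pics/r_top.png",0); B[390:390+a.shape[0],:a.shape[1]]=a
cv2.imwrite("pics/masks.png",B)
E
```

```text
Traceback (most recent call last):
NameError: name 'h_' is not defined. Did you mean: 'h'?
```

```bash
cat > m.py <<'E'
from h import *
t=cv2.imread("pics/top0.png");s=cv2.imread("pics/side0.png")
def roi(im,x,y,w,h,f=4): return cv2.resize(im[y:y+h,x:x+w],None,fx=f,fy=f,interpolation=cv2.INTER_CUBIC)
def back(p,x,y,f=4): return (np.asarray(p,float)+.5)/f-.5+[x,y]
def report(name,n,c,z,x,y):
    P=np.array([onz(n,q,z)[:2] for q in back(cv2.convexHull(c)[:,0],x,y)],np.float32)*1000
    r=cv2.minAreaRect(P); print(name,n,np.round([*r[0],*r[1],r[2]],1))
def big(m): return max(cv2.findContours(m,0,1)[0],key=cv2.contourArea)
if __name__=="__main__":
    for n,im,(x,y,w,h),lo in(("top",t,(325,200,60,60),85),("side",s,(262,262,60,65),140)):
        hsv=cv2.cvtColor(roi(im,x,y,w,h),cv2.COLOR_BGR2HSV)
        m=cv2.inRange(hsv,(5,85,lo),(22,255,255)); report("stand",n,big(m),.05,x,y); cv2.imwrite(f"pics/m_{n}.png",m)
    for n,im,(x,y,w,h),lo in(("top",t,(185,182,120,40),90),("side",s,(238,150,65,95),150)):
        lab=cv2.cvtColor(roi(im,x,y,w,h),cv2.COLOR_BGR2LAB); d=lab[...,2]; p=np.percentile(d,[3,90]); print("b",p)
        m=cv2.inRange(lab,(lo,0,0),(255,255,int(p.mean()))); report("rail",n,big(m),.036,x,y); cv2.imwrite(f"pics/r_{n}.png",m)
    B=np.zeros((560,800),np.uint8); xx=0
    for k in("m_top","m_side","r_side"):
        a=cv2.imread(f"pics/{k}.png",0); B[:a.shape[0],xx:xx+a.shape[1]]=a; xx+=a.shape[1]+5
    a=cv2.imread("pics/r_top.png",0); B[390:390+a.shape[0],:a.shape[1]]=a
    cv2.imwrite("pics/masks.png",B)
E
python3 m.py
```

```text
stand top [ 512.4 -197.1   84.2   54.7   44.7]
stand side [ 511.8 -196.4   84.4   55.9   44.1]
b [126. 134.]
rail top [592.9 123.2 296.   47.3  87.1]
b [130. 137.]
rail side [576.6  63.8  85.   17.6  87.2]
```

View pics/masks.png

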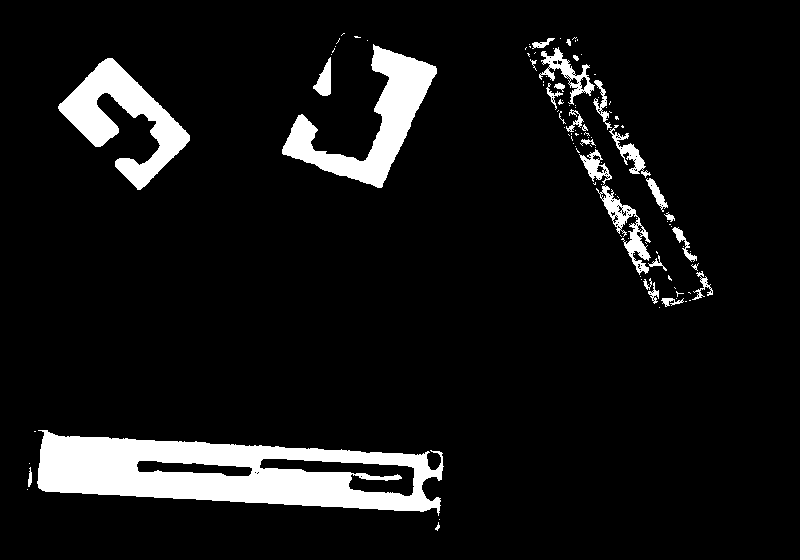

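```bash
python3 - <<'E'
from m import *
def rectify(n,im,z=.036):pass
for n,im,(x,y,w,h) in(("top",t,(185,182,120,40)),("side",s,(238,150,65,95))):
    r=cv2.imread(f"pics/r_{n}.png",0)
    if n=="side": r=cv2.morphologyEx(r,cv2.MORPH_CLOSE,np.ones((9,9),np.uint8))
    f=np.zeros_like(r); cv2.drawContours(f,[big(r)],-1,255,-1)
    f=cv2.morphologyEx(f,cv2.MORPH_OPEN,cv2.getStructuringElement(2,(41,41) if n=="top" else (21,21)))
    report("rail",n,big(f),.036,x,y)
    p=np.array([onz(n,q,.036)[:2] for q in back(big(f)[:,0],x,y)])*1000
    # long-edge line fits in the world
    u=np.array([np.cos(np.radians(87.2)),np.sin(np.radians(87.2))]); v=np.array([-u[1],u[0]])
    a,b=(p-[592,123])@u,(p-[592,123])@v
    for sg in(1,-1):
        k=(b*sg>14)&(abs(a)<120); L=np.polyfit(a[k],b[k],1); print(n,sg,"edge off",L[1].round(2),"slope deg",np.degrees(L[0]).round(2))
    print("a range",np.percentile(a,[0,1,99,100]).round(1))
# orthorectified contrast crops of the z=.036 plane, 2.7 px/mm
out=[]
for n,im in(("top",t),("side",s)):
    u=np.array([np.cos(np.radians(87.2)),np.sin(np.radians(87.2)),0]); v=np.array([-u[1],u[0],0]); c=np.array([.592,.143,.036])-u*.02
    W=np.array([c+u*a-v*b for a,b in((-.15,.035),(.15,.035),(.15,-.035),(-.15,-.035))])
    H=cv2.getPerspectiveTransform(proj(n,W).astype(np.float32),np.float32([(0,0),(799,0),(799,187),(0,187)]))
    o=cv2.warpPerspective(im,H,(800,188),flags=cv2.INTER_CUBIC)
    out.append(cv2.normalize(o,None,0,300,cv2.NORM_MINMAX))
cv2.imwrite("pics/rect.png",np.vstack(out))
E
```

```text
rail top [591.8 128.6 280.   42.7  87.5]
top 1 edge off 21.39 slope deg 0.27
top -1 edge off -19.8 slope deg 0.31
a range [-134.4 -134.   145.3  145.5]
rail side [589.8 127.6 275.3  38.7  87.5]
side 1 edge off 20.92 slope deg 0.1
side -1 edge off -15.61 slope deg 0.32
a range [-133.2 -133.2  141.4  142.1]
```

View pics/rect.png

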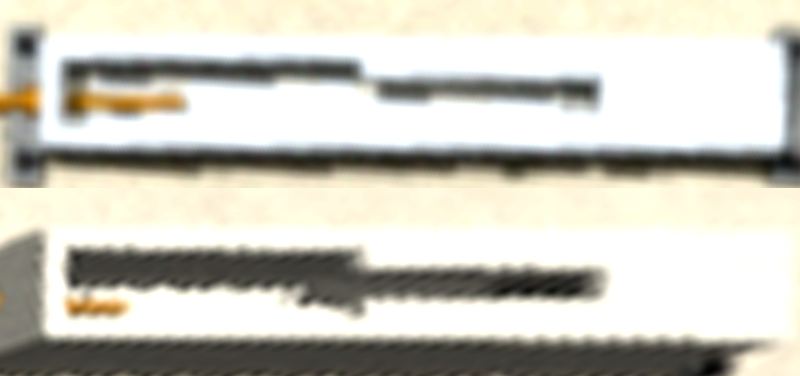

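```bash
cat >> h.py <<'E'
O=np.array([.5923,.1485,0]);yaw=np.radians(87.47)
RU=np.array([np.cos(yaw),np.sin(yaw),0]);RV=np.array([-RU[1],RU[0],0])
def rail(p): d=np.asarray(p)-O; return np.round([d@RU*1000,d@RV*1000,d[2]*1000],1)
def world(x,y,z): return O+RU*x/1000+RV*y/1000+np.array([0,0,z/1000])
def rectify(n,im,z,x0,x1,hw,f):
    W=[world(x,y,z) for x,y in((x0,hw),(x1,hw),(x1,-hw),(x0,-hw))]
    w,h=int((x1-x0)*f),int(2*hw*f)
    H=cv2.getPerspectiveTransform(proj(n,W).astype(np.float32),np.float32([(0,0),(w,0),(w,h),(0,h)]))
    return cv2.warpPerspective(im,H,(w,h),flags=cv2.INTER_CUBIC)
E
python3 - <<'E'
from m import *
# plane z=14 profile along slot, and z=12 profile for brass
for n,im in(("top",t),("side",s)):
    o=rectify(n,im,14,-10,56,14,4).astype(int)
    for y in(4,2,0,-2,-4):
        r=int((14-y)*4); print(n,"y",y,o[r-2:r+2,:,1].mean(0).reshape(-1,8).mean(1).round().astype(int))
    b=rectify(n,im,11.5,-156,-80,14,4); hsv=cv2.cvtColor(b,cv2.COLOR_BGR2HSV)
    m=(hsv[...,1]>110)&(hsv[...,0]<30); ys,xs=np.nonzero(m); print(n,"brass x",(-156+np.percentile(xs,[0,2,98,100])/4).round(1),"y",(14-np.percentile(ys,[2,50,98])/4).round(1), "y near tip",(14-ys[xs>np.percentile(xs,80)].mean()/4).round(1))
print(np.arange(-10,56,2))
E
```

```text
top y 4 [122 122 122 121 121 122 122 122 121 120 120 121 121 121 121 121 120 120
 120 120 120 120 119 115 111 110 111 112 110 108 108 114 119]
top y 2 [118 118 118 116 116 118 118 117 116 115 117 119 118 118 118 118 117 117
 116 115 114 114 114 108  99  98  99 100  97  95  97 108 117]
top y 0 [110 110 109 107 107 106 105 104 102 101 102 104 103 102 101 100  99  98
  96  95  95  97 101 100  92  89  89  90  85  83  89 104 117]
top y -2 [ 89  90  89  88  87  86  84  83  83  82  82  82  81  79  77  77  76  74
  72  71  72  75  81  83  76  71  70  70  66  68  80 100 116]
top y -4 [ 71  72  71  70  69  67  66  66  66  65  65  65  64  64  64  63  62  61
  60  60  61  62  66  67  62  57  56  56  53  58  74  97 116]
top brass x [-148.5 -148.  -122.2 -121. ] y [ 2.5  0.8 -1. ] y near tip 1.0
side y 4 [183 182 181 179 181 183 182 180 181 183 182 181 180 182 184 183 181 182
 183 182 181 181 182 183 182 181 181 181 181 180 179 180 181]
side y 2 [177 177 179 178 178 178 180 179 178 177 179 181 180 178 178 182 181 179
 178 181 182 179 177 178 181 182 180 177 179 182 180 178 177]
side y 0 [149 159 165 156 151 158 168 161 153 153 163 163 156 153 159 164 158 155
 157 165 161 154 153 160 165 165 166 166 168 165 164 164 165]
side y -2 [106 119 124 114 107 117 129 121 110 106 115 116 113 106 106 111 113 111
 108 113 112 108  98 100 110 123 127 116 112 116 125 119 112]
side y -4 [74 82 83 78 73 79 86 83 74 71 73 75 77 71 66 65 72 75 69 65 65 65 53 43
 43 58 66 57 45 49 64 62 51]
side brass x [-156.  -156.  -107.2 -106.2] y [ 3.2  1.  -3.2] y near tip 1.4
[-10  -8  -6  -4  -2   0   2   4   6   8  10  12  14  16  18  20  22  24
  26  28  30  32  34  36  38  40  42  44  46  48  50  52  54]
```

```bash
cat >> h.py <<'E'
def st():
    o=get_obs(); q=o['ee_rot']; ph=2*np.arctan2(q[1],q[0])
    print("t",round(o['time'],2),"tcp",(o['tool_pos']*1000).round(1),"phi",np.degrees(ph).round(2),"F",o['ft_force'].round(2),"T",o['torque'].round(2),"grip",o['grip_width'].round(3),o['grasp_force'].round(1)); return o,ph
def need(target_mm,phi):
    o,ph=st(); d=np.asarray(target_mm)-o['tool_pos']*1000
    ex=np.array([np.cos(ph),np.sin(ph)]);ey=np.array([np.sin(ph),-np.cos(ph)])
    print("units dx %.3f dy %.3f dz %.3f"%(d[:2]@ex/60,d[:2]@ey/60,-d[2]/60),"twist %.3f"%(((np.degrees(ph)-phi+180)%360-180)/8))
E
python3 -m inch '[{"dx":0.8424,"dy":-0.2712},{"dx":0.8424,"dy":-0.2712},{"dx":0.8424,"dy":-0.2712},{"dx":0.8424,"dy":-0.2712},{"dx":0.8424,"dy":-0.2712},{"dx":0.8424,"dy":-0.2712},{"dx":0.8424,"dy":-0.2712},{"twist":1},{"twist":1},{"twist":1}]' 1 60
python3 -m inch '[{"twist":1},{"twist":1},{"twist":1},{"twist":1},{"twist":1},{"twist":1},{"twist":0.04},{},{},{}]'
python3 -c "
from h import *
need([500.7,-208,63],-45.6)"
```

```text
$[0]: bad value
$[0]: bad value
Traceback (most recent call last):
  File "h.py", line 30, in need
    o,ph=st(); d=np.asarray(target_mm)-o['tool_pos']*1000
         ~~^^
  File "h.py", line 28, in st
    print("t",round(o['time'],2),"tcp",(o['tool_pos']*1000).round(1),"phi",np.degrees(ph).round(2),"F",o['ft_force'].round(2),"T",o['torque'].round(2),"grip",o['grip_width'].round(3),o['grasp_force'].round(1)); return o,ph
                                                                                                                                                              ^^^^^^^^^^^^^^^^^^^^^
AttributeError: 'float' object has no attribute 'round'
```

```bash
sed -i "s/o\['grip_width'\].round(3),o\['grasp_force'\].round(1)/round(float(o['grip_width']),3),round(float(o['grasp_force']),1)/" h.py
python3 -m inch '[{"dx":0.8424,"dy":-0.2712,"dz":0,"twist":0},{"dx":0.8424,"dy":-0.2712,"dz":0,"twist":0},{"dx":0.8424,"dy":-0.2712,"dz":0,"twist":0},{"dx":0.8424,"dy":-0.2712,"dz":0,"twist":0},{"dx":0.8424,"dy":-0.2712,"dz":0,"twist":0},{"dx":0.8424,"dy":-0.2712,"dz":0,"twist":0},{"dx":0.8424,"dy":-0.2712,"dz":0,"twist":0},{"dx":0,"dy":0,"dz":0,"twist":1},{"dx":0,"dy":0,"dz":0,"twist":1},{"dx":0,"dy":0,"dz":0,"twist":1}]' 1 60
python3 -c "
from h import *
need([500.7,-208,63],-45.6)"
```

```text
time: 1.35
tool_pos: [0.5007, -0.208, 0.2308]
ee_rot: [1.0, 0.021, -0.0, -0.0]
ft_force: [0.1, -0.7, 0.7]
grip_width: 1.0
grasp_force: 0.0
t 1.35 tcp [ 500.7 -208.   230.8] phi 2.46 F [ 0.07 -0.72  0.67] T [-0.01 -0.02 -0.01] grip 1.0 0.0
units dx -0.000 dy 0.001 dz 2.796 twist 6.008
```

```bash

python3 -m inch '[{"dx":0,"dy":0,"dz":0.2,"twist":1},{"dx":0,"dy":0,"dz":0.2,"twist":1},{"dx":0,"dy":0,"dz":0.2,"twist":1},{"dx":0,"dy":0,"dz":0.2,"twist":1},{"dx":0,"dy":0,"dz":0.2,"twist":1},{"dx":0,"dy":0,"dz":0.2,"twist":1},{"dx":0,"dy":0,"dz":0.4,"twist":0},{"dx":0,"dy":0,"dz":0.4,"twist":0},{"dx":0,"dy":0,"dz":0.4,"twist":0},{"dx":0,"dy":0,"dz":0.347,"twist":0}]' 1 60
python3 -m inch '[{"dx":0,"dy":0,"dz":0,"twist":0},{"dx":0,"dy":0,"dz":0,"twist":0},{"dx":0,"dy":0,"dz":0,"twist":0},{"dx":0,"dy":0,"dz":0,"twist":0},{"dx":0,"dy":0,"dz":0,"twist":0},{"dx":0,"dy":0,"dz":0,"twist":0},{"dx":0,"dy":0,"dz":0,"twist":0},{"dx":0,"dy":0,"dz":0,"twist":0},{"dx":0,"dy":0,"dz":0,"twist":0},{"dx":0,"dy":0,"dz":0,"twist":0}]' 0 60
python3 - <<'E'
from h import *
st()
a=camera("top");b=camera("side")
f=lambda im,x,y,w,h:cv2.resize(im[y:y+h,x:x+w,::-1],(400,400))
cv2.imwrite("pics/grasp.png",np.hstack([f(a,310,185,90,90),f(b,245,230,90,90)]))
E
```

```text
time: 2.6
tool_pos: [0.5004, -0.2082, 0.0652]
ee_rot: [0.923, -0.385, -0.001, -0.0]
ft_force: [-0.4, -0.5, 0.2]
grip_width: 0.997
grasp_force: 0.0
time: 3.85
tool_pos: [0.5012, -0.2086, 0.0673]
ee_rot: [0.923, -0.385, 0.001, 0.0]
ft_force: [-0.5, 0.4, 5.8]
grip_width: 0.179
grasp_force: 58.7
t 3.85 tcp [ 501.2 -208.6   67.3] phi -45.31 F [-0.5   0.41  5.81] T [0.16 0.09 0.04] grip 0.179 58.7
```

View pics/grasp.png

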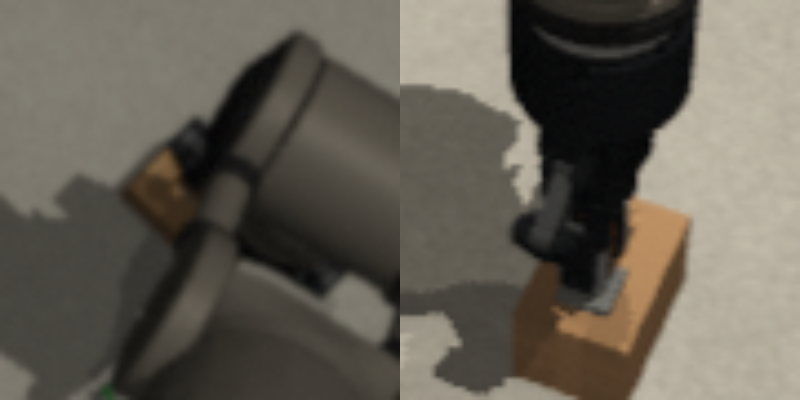

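Side view: the fingers are closed round the handle just above the collar, which still sits on the stand, so this is a good grasp. Lifting now.

```bash

python3 -m inch '[{"dx":0,"dy":0,"dz":-0.1,"twist":0},{"dx":0,"dy":0,"dz":-0.2,"twist":0},{"dx":0,"dy":0,"dz":-0.3,"twist":0},{"dx":0,"dy":0,"dz":-0.3,"twist":0},{"dx":0,"dy":0,"dz":-0.3,"twist":0},{"dx":0,"dy":0,"dz":-0.3,"twist":0},{"dx":0,"dy":0,"dz":0,"twist":0},{"dx":0,"dy":0,"dz":0,"twist":0},{"dx":0,"dy":0,"dz":0,"twist":0},{"dx":0,"dy":0,"dz":0,"twist":0}]'
python3 - <<'E'
from h import *
# shaft at rail x -105, y 0 ; tip end z 60 -> tcp z = 60+44.5+17.3
w=world(-105,0,0)*1000; print(w)
need([w[0],w[1],60+44.5+17.3],-2.53)
E
```

```text
time: 5.2
tool_pos: [0.5005, -0.2083, 0.1559]
ee_rot: [0.923, -0.385, -0.001, -0.0]
ft_force: [0.0, 0.2, -1.2]
grip_width: 0.178
grasp_force: 58.4
[587.66503941  43.60234921   0.        ]
t 5.2 tcp [ 500.5 -208.3  155.9] phi -45.31 F [ 0.03  0.21 -1.23] T [ 0.01 -0.04 -0.02] grip 0.178 58.4
units dx -1.963 dy -3.985 dz 0.568 twist -5.348
```

```bash

python3 -m inch '[{"dx":-0.2804,"dy":-0.5693,"dz":0,"twist":0},{"dx":-0.2804,"dy":-0.5693,"dz":0,"twist":0},{"dx":-0.2804,"dy":-0.5693,"dz":0,"twist":0},{"dx":-0.2804,"dy":-0.5693,"dz":0,"twist":0},{"dx":-0.2804,"dy":-0.5693,"dz":0,"twist":0},{"dx":-0.2804,"dy":-0.5693,"dz":0,"twist":0},{"dx":-0.2804,"dy":-0.5693,"dz":0,"twist":0},{"dx":0,"dy":0,"dz":0,"twist":-1},{"dx":0,"dy":0,"dz":0,"twist":-1},{"dx":0,"dy":0,"dz":0,"twist":-1}]'
python3 -m inch '[{"dx":0,"dy":0,"dz":0,"twist":-1},{"dx":0,"dy":0,"dz":0,"twist":-1},{"dx":0,"dy":0,"dz":0,"twist":-0.348},{"dx":0,"dy":0,"dz":0.19,"twist":0},{"dx":0,"dy":0,"dz":0.19,"twist":0},{"dx":0,"dy":0,"dz":0.19,"twist":0},{"dx":0,"dy":0,"dz":0,"twist":0},{"dx":0,"dy":0,"dz":0,"twist":0},{"dx":0,"dy":0,"dz":0,"twist":0},{"dx":0,"dy":0,"dz":0,"twist":0}]'
python3 - <<'E'
from h import *
o,ph=st(); p=o['tool_pos']*1000
print("tcp rail",rail(o['tool_pos']))
a=camera("top");b=camera("side"); cv2.imwrite("pics/top1.png",a[:,:,::-1]);cv2.imwrite("pics/side1.png",b[:,:,::-1])
T=o['tool_pos']-[0,0,.0173]
yw=ph+np.pi/2; X=np.array([np.cos(yw),np.sin(yw),0]); Z=np.array([0,0,1])
pts=[T-Z*.036,T-Z*.036+X*.03,T-Z*.0445+X*.03,T]
for n in("top","side"): print(n,proj(n,pts).round(1).tolist())
c=proj("side",pts).mean(0).astype(int); x,y=c[0]-45,c[1]-55
print("crop0",x,y)
I=cv2.resize(b[y:y+75,x:x+100,::-1],(800,600),interpolation=cv2.INTER_CUBIC)
cv2.imwrite("pics/hook.png",I)
E
```

```text
time: 6.45
tool_pos: [0.5878, 0.0437, 0.156]
ee_rot: [0.983, -0.182, -0.0, 0.0]
ft_force: [-0.4, 0.1, -1.3]
grip_width: 0.179
grasp_force: 58.7
time: 7.7
tool_pos: [0.5882, 0.0435, 0.1227]
ee_rot: [1.0, -0.022, 0.0, 0.0]
ft_force: [-0.9, -0.4, -2.2]
grip_width: 0.178
grasp_force: 58.7
t 7.7 tcp [588.2  43.5 122.7] phi -2.53 F [-0.86 -0.42 -2.25] T [0.05 0.   0.02] grip 0.178 58.7
tcp rail [-105.1   -0.5  122.7]
top [[271.8, 202.1], [261.2, 201.5], [261.3, 201.9], [271.8, 200.2]]
side [[280.0, 200.4], [275.9, 192.8], [275.9, 195.3], [280.3, 189.3]]
crop0 233 139
```

View pics/hook.png

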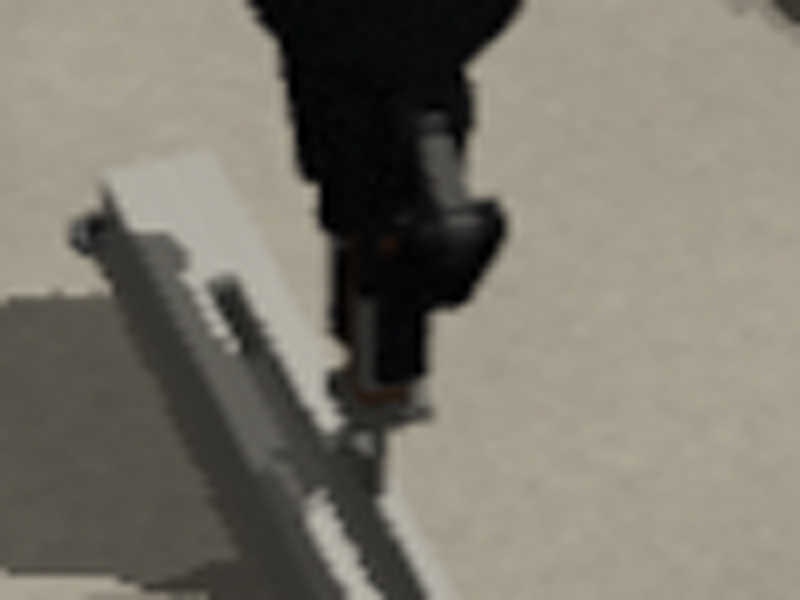

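Crop of the side view: the collar is at about (280.5,190), the shaft foot at (280,199.6) and the tip at (276,193.4), each within about 1 px of prediction. The pick hangs true, 17 mm below the TCP. Next: descend into the window and slide in.

```bash

python3 -m inch '[{"dx":0,"dy":0,"dz":0.15,"twist":0},{"dx":0,"dy":0,"dz":0.15,"twist":0},{"dx":0,"dy":0,"dz":0.15,"twist":0},{"dx":0,"dy":0,"dz":0.15,"twist":0},{"dx":0,"dy":0,"dz":0.14,"twist":0},{"dx":0,"dy":-0.2,"dz":0,"twist":0},{"dx":0,"dy":-0.2,"dz":0,"twist":0},{"dx":0,"dy":-0.2,"dz":0,"twist":0},{"dx":0,"dy":0,"dz":0,"twist":0},{"dx":0,"dy":0,"dz":0,"twist":0}]'
python3 -c "
from h import *
o,p=st(); print(rail(o['tool_pos']))"
```

```text
time: 9.05
tool_pos: [0.5896, 0.0795, 0.078]
ee_rot: [1.0, -0.022, 0.0, 0.0]
ft_force: [0.2, 0.1, -1.0]
grip_width: 0.177
grasp_force: 58.8
t 9.05 tcp [589.6  79.5  78. ] phi -2.5 F [ 0.2   0.07 -1.02] T [-0.    0.03  0.05] grip 0.177 58.8
[-69.   -0.4  78. ]
```

```bash

python3 -m inch '[{"dx":0,"dy":-0.2,"dz":0,"twist":0},{"dx":0,"dy":-0.2,"dz":0,"twist":0},{"dx":0,"dy":-0.2,"dz":0,"twist":0},{"dx":0,"dy":-0.2,"dz":0,"twist":0},{"dx":0,"dy":-0.2,"dz":0,"twist":0},{"dx":0,"dy":-0.2,"dz":0,"twist":0},{"dx":0,"dy":-0.2,"dz":0,"twist":0},{"dx":0,"dy":-0.175,"dz":0,"twist":0},{"dx":0,"dy":0,"dz":0,"twist":0},{"dx":0,"dy":0,"dz":0,"twist":0}]'
python3 -m inch '[{"dx":0,"dy":0,"dz":0.02,"twist":0},{"dx":0,"dy":0,"dz":0.02,"twist":0},{"dx":0,"dy":0,"dz":0.02,"twist":0},{"dx":0,"dy":0,"dz":0,"twist":0},{"dx":0,"dy":0,"dz":0,"twist":0},{"dx":0,"dy":0,"dz":0,"twist":0},{"dx":0,"dy":0,"dz":0,"twist":0},{"dx":0,"dy":0,"dz":0,"twist":0},{"dx":0,"dy":0,"dz":0,"twist":0},{"dx":0,"dy":0,"dz":0,"twist":0}]'
python3 -c "
from h import *
o,p=st(); print(rail(o['tool_pos']))"
```

```text
time: 10.3
tool_pos: [0.5937, 0.1736, 0.0778]
ee_rot: [1.0, -0.022, -0.0, 0.0]
ft_force: [0.5, -0.5, -0.8]
grip_width: 0.176
grasp_force: 58.8
time: 11.55
tool_pos: [0.5937, 0.1738, 0.0742]
ee_rot: [1.0, -0.022, -0.0, 0.0]
ft_force: [0.1, 0.2, -1.6]
grip_width: 0.178
grasp_force: 58.8
t 11.55 tcp [593.7 173.8  74.2] phi -2.53 F [ 0.13  0.17 -1.64] T [-0.07  0.02 -0.02] grip 0.178 58.8
[25.4 -0.3 74.2]
```

```bash

python3 -m inch '[{"dx":0,"dy":0,"dz":0.02,"twist":0},{"dx":0,"dy":0,"dz":0.005,"twist":0},{"dx":0,"dy":0,"dz":0,"twist":0},{"dx":0,"dy":0,"dz":0,"twist":0},{"dx":0,"dy":0,"dz":0,"twist":0},{"dx":0,"dy":0,"dz":0,"twist":0},{"dx":0,"dy":0,"dz":0,"twist":0},{"dx":0,"dy":0,"dz":0,"twist":0},{"dx":0,"dy":0,"dz":0,"twist":0},{"dx":0,"dy":0,"dz":0,"twist":0}]'
python3 -m inch '[{"dx":0,"dy":0,"dz":0.015,"twist":0},{"dx":0,"dy":0.05,"dz":0,"twist":0},{"dx":0,"dy":0.05,"dz":0,"twist":0},{"dx":0,"dy":0.05,"dz":0,"twist":0},{"dx":0,"dy":0.05,"dz":0,"twist":0},{"dx":0,"dy":0.05,"dz":0,"twist":0},{"dx":0,"dy":0.05,"dz":0,"twist":0},{"dx":0,"dy":0.05,"dz":0,"twist":0},{"dx":0,"dy":0.05,"dz":0,"twist":0},{"dx":0,"dy":0.05,"dz":0,"twist":0}]'
python3 -c "
from h import *
o,p=st(); print(rail(o['tool_pos']))"
```

```text
time: 12.8
tool_pos: [0.5937, 0.1738, 0.0728]
ee_rot: [1.0, -0.022, 0.0, 0.0]
ft_force: [-0.4, 0.2, -1.4]
grip_width: 0.177
grasp_force: 58.8
time: 14.05
tool_pos: [0.5925, 0.1467, 0.0719]
ee_rot: [1.0, -0.022, 0.0, 0.0]
ft_force: [0.1, -0.1, -0.6]
grip_width: 0.179
grasp_force: 58.8
t 14.05 tcp [592.5 146.7  71.9] phi -2.53 F [ 0.14 -0.09 -0.59] T [0.09 0.   0.06] grip 0.179 58.8
[-1.8 -0.3 71.9]
```

```bash

python3 -m inch '[{"dx":0,"dy":0.1,"dz":0,"twist":0},{"dx":0,"dy":0.15,"dz":0,"twist":0},{"dx":0,"dy":0.15,"dz":0,"twist":0},{"dx":0,"dy":0.15,"dz":0,"twist":0},{"dx":0,"dy":0.15,"dz":0,"twist":0},{"dx":0,"dy":0.15,"dz":0,"twist":0},{"dx":0,"dy":0.15,"dz":0,"twist":0},{"dx":0,"dy":0.15,"dz":0,"twist":0},{"dx":0,"dy":0.1,"dz":0,"twist":0},{"dx":0,"dy":0.05,"dz":0,"twist":0}]'
python3 - <<'E'
from h import *
o,p=st(); print(rail(o['tool_pos']))
a=camera("top");b=camera("side");cv2.imwrite("pics/top2.png",a[:,:,::-1]);cv2.imwrite("pics/side2.png",b[:,:,::-1])
I=[cv2.resize(rectify(n,im[:,:,::-1],14,-160,60,24,3.6),(792,200)) for n,im in(("top",a),("side",b))]
cv2.imwrite("pics/pull.png",np.vstack(I))
E
```

```text
time: 15.3
tool_pos: [0.5891, 0.0685, 0.0719]
ee_rot: [1.0, -0.022, 0.0, 0.0]
ft_force: [1.5, 0.4, -1.2]
grip_width: 0.178
grasp_force: 58.8
t 15.3 tcp [589.1  68.5  71.9] phi -2.55 F [ 1.55  0.37 -1.2 ] T [ 0.03  0.02 -0.03] grip 0.178 58.8
[-80.   -0.3  71.9]
```

View pics/pull.png

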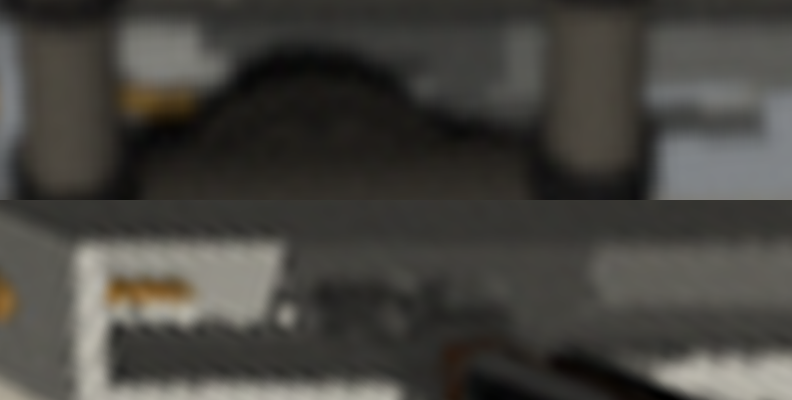

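The brass tip is at px 195, so rail x is about -106 in both views. A grey body sits in the shadow at the hook, where the nut should be. I'll check numerically that the nut has left its old place.

```bash
python3 - <<'E'
from h import *
for f in("top0","top2"):
    o=rectify("top",cv2.imread(f"pics/{f}.png"),14,-10,56,14,4).astype(int)
    for y in(4,2,0): r=int((14-y)*4); print(f,y,o[r-2:r+2,:,1].mean(0).reshape(-1,12).mean(1).round().astype(int))
print(np.arange(-10,56,3))
for y in(6,3,0,-3):
    o=rectify("side",cv2.imread("pics/side2.png"),14,-110,-10,14,4).astype(int); r=int((14-y)*4); print("side2",y,o[r-2:r+2,:,1].mean(0).reshape(-1,16).mean(1).round().astype(int))
print(np.arange(-110,-10,4))
E
```

```text
top0 4 [122 122 121 122 122 121 120 120 121 121 121 120 120 120 120 117 110 110
 112 108 110 118]
top0 2 [118 118 116 117 118 116 115 118 118 119 118 117 116 114 114 109  98  99
 100  95 100 115]
top0 0 [110 109 107 106 105 102 101 104 103 101 100  98  96  94  98 101  91  89
  88  83  92 114]
top2 4 [ 66  60  65  71  72  71  70  63  57  67  92 101 103 104 106 109 108 107
 105 100  96  95]
top2 2 [ 63  59  65  71  72  71  68  63  58  72 101 111 112 112 115 119 119 117
 114 108 104 107]
top2 0 [ 58  58  66  71  72  72  67  63  57  68  93 102 101 100 105 115 118 116
 113 108 109 118]
[-10  -7  -4  -1   2   5   8  11  14  17  20  23  26  29  32  35  38  41
  44  47  50  53]
side2 6 [134 145 147 147 147 147 128  77  67  64  60  60  61  60  66  72  64  59
  59  63  63  68  67  67  66]
side2 3 [105 141 147 147 148 148 109  72  62  49  42  44  44  44  51  65  57  45
  52  60  61  70  73  66  67]
side2 0 [132 146 151 150 149 144  88  68  58  43  35  39  40  40  46  42  45  41
  51  57  55  58  64  66  67]
side2 -3 [171 143 132 143 147 130  93 121  72  56  42  42  42  47  57  49  44  37
  39  42  40  42  50  63  67]
[-110 -106 -102  -98  -94  -90  -86  -82  -78  -74  -70  -66  -62  -58
  -54  -50  -46  -42  -38  -34  -30  -26  -22  -18  -14]
```

```bash

python3 -m inch '[{"dx":0,"dy":0.08,"dz":0,"twist":0},{"dx":0,"dy":0.08,"dz":0,"twist":0},{"dx":0,"dy":0.08,"dz":0,"twist":0},{"dx":0,"dy":0.08,"dz":0,"twist":0},{"dx":0,"dy":0.08,"dz":0,"twist":0},{"dx":0,"dy":0.08,"dz":0,"twist":0},{"dx":0,"dy":0.05,"dz":0,"twist":0},{"dx":0,"dy":0.03,"dz":0,"twist":0},{"dx":0,"dy":0,"dz":0,"twist":0},{"dx":0,"dy":0,"dz":0,"twist":0}]'
python3 -c "
from h import *
o,p=st(); print(rail(o['tool_pos']),'Fx_rail',o['ft_force']@RU)"
python3 -m inch '[{"dx":0,"dy":0.01,"dz":0,"twist":0},{"dx":0,"dy":0.01,"dz":0,"twist":0},{"dx":0,"dy":0.01,"dz":0,"twist":0},{"dx":0,"dy":0.01,"dz":0,"twist":0},{"dx":0,"dy":0,"dz":0,"twist":0},{"dx":0,"dy":0,"dz":0,"twist":0},{"dx":0,"dy":0,"dz":0,"twist":0},{"dx":0,"dy":0,"dz":0,"twist":0},{"dx":0,"dy":0,"dz":0,"twist":0},{"dx":0,"dy":0,"dz":0,"twist":0}]'
python3 -c "
from h import *
o,p=st(); print(rail(o['tool_pos']),'Fx_rail',o['ft_force']@RU)"
```

```text
time: 16.65
tool_pos: [0.5876, 0.0354, 0.0718]
ee_rot: [1.0, -0.022, 0.0, 0.0]
ft_force: [0.1, -0.5, -1.2]
grip_width: 0.176
grasp_force: 58.8
t 16.65 tcp [587.6  35.4  71.8] phi -2.52 F [ 0.12 -0.49 -1.15] T [ 0.02  0.01 -0.03] grip 0.176 58.8
[-113.2   -0.3   71.8] Fx_rail -0.4833961774911868
time: 17.9
tool_pos: [0.5875, 0.033, 0.0719]
ee_rot: [1.0, -0.022, 0.0, 0.0]
ft_force: [-0.2, 0.5, -0.8]
grip_width: 0.176
grasp_force: 58.8
t 17.9 tcp [587.5  33.   71.9] phi -2.53 F [-0.22  0.47 -0.78] T [ 0.05 -0.01  0.02] grip 0.176 58.8
[-115.6   -0.3   71.9] Fx_rail 0.4621258477041833
```

```bash

python3 -m inch '[{"dx":0,"dy":0.01,"dz":0,"twist":0},{"dx":0,"dy":0.01,"dz":0,"twist":0},{"dx":0,"dy":0.01,"dz":0,"twist":0},{"dx":0,"dy":0,"dz":0,"twist":0},{"dx":0,"dy":0,"dz":0,"twist":0},{"dx":0,"dy":0,"dz":0,"twist":0},{"dx":0,"dy":0,"dz":0,"twist":0},{"dx":0,"dy":0,"dz":0,"twist":0},{"dx":0,"dy":0,"dz":0,"twist":0},{"dx":0,"dy":0,"dz":0,"twist":0}]'
python3 -c "
from h import *
o,p=st(); print(rail(o['tool_pos']),'Fx_rail',o['ft_force']@RU)"
```

```text
time: 19.15
tool_pos: [0.5874, 0.0311, 0.0719]
ee_rot: [1.0, -0.022, 0.0, 0.0]
ft_force: [0.2, -0.4, -1.1]
grip_width: 0.177
grasp_force: 58.8
t 19.15 tcp [587.4  31.1  71.9] phi -2.53 F [ 0.24 -0.39 -1.06] T [-0.02 -0.04 -0.03] grip 0.177 58.8
[-117.5   -0.3   71.9] Fx_rail -0.38064188750863004
```

```bash

python3 -m inch '[{"dx":0,"dy":0.01,"dz":0,"twist":0},{"dx":0,"dy":0.01,"dz":0,"twist":0},{"dx":0,"dy":0,"dz":0,"twist":0},{"dx":0,"dy":0,"dz":0,"twist":0},{"dx":0,"dy":0,"dz":0,"twist":0},{"dx":0,"dy":0,"dz":0,"twist":0},{"dx":0,"dy":0,"dz":0,"twist":0},{"dx":0,"dy":0,"dz":0,"twist":0},{"dx":0,"dy":0,"dz":0,"twist":0},{"dx":0,"dy":0,"dz":0,"twist":0}]'
python3 -c "
from h import *
o,p=st(); print(rail(o['tool_pos']),'Fx_rail',o['ft_force']@RU)"
```

```text
time: 20.4
tool_pos: [0.5874, 0.03, 0.0719]
ee_rot: [1.0, -0.022, 0.0, 0.0]
ft_force: [0.2, -0.4, -0.6]
grip_width: 0.175
grasp_force: 58.8
t 20.4 tcp [587.4  30.   71.9] phi -2.53 F [ 0.18 -0.38 -0.55] T [ 0.07 -0.01  0.03] grip 0.175 58.8
[-118.6   -0.3   71.9] Fx_rail -0.3674949942372706
```

```bash

python3 -m inch '[{"dx":0,"dy":0.01,"dz":0,"twist":0},{"dx":0,"dy":0.01,"dz":0,"twist":0},{"dx":0,"dy":0,"dz":0,"twist":0},{"dx":0,"dy":0,"dz":0,"twist":0},{"dx":0,"dy":0,"dz":0,"twist":0},{"dx":0,"dy":0,"dz":0,"twist":0},{"dx":0,"dy":0,"dz":0,"twist":0},{"dx":0,"dy":0,"dz":0,"twist":0},{"dx":0,"dy":0,"dz":0,"twist":0},{"dx":0,"dy":0,"dz":0,"twist":0}]'
python3 -c "
from h import *
o,p=st(); print(rail(o['tool_pos']),'Fx_rail',o['ft_force']@RU)"
```

```text
time: 21.65
tool_pos: [0.5873, 0.0288, 0.0718]
ee_rot: [1.0, -0.022, -0.0, 0.0]
ft_force: [1.0, -0.2, -1.4]
grip_width: 0.181
grasp_force: 58.8
t 21.65 tcp [587.3  28.8  71.8] phi -2.53 F [ 1.02 -0.18 -1.38] T [ 0.01 -0.02 -0.03] grip 0.181 58.8
[-119.8   -0.3   71.8] Fx_rail -0.13552309856499262
```

```bash

python3 -m inch '[{"dx":0,"dy":0.01,"dz":0,"twist":0},{"dx":0,"dy":0.01,"dz":0,"twist":0},{"dx":0,"dy":0,"dz":0,"twist":0},{"dx":0,"dy":0,"dz":0,"twist":0},{"dx":0,"dy":0,"dz":0,"twist":0},{"dx":0,"dy":0,"dz":0,"twist":0},{"dx":0,"dy":0,"dz":0,"twist":0},{"dx":0,"dy":0,"dz":0,"twist":0},{"dx":0,"dy":0,"dz":0,"twist":0},{"dx":0,"dy":0,"dz":0,"twist":0}]'
python3 -c "
from h import *
o,p=st(); print(rail(o['tool_pos']),'Fx_rail',o['ft_force']@RU)"
```

```text
time: 22.9
tool_pos: [0.5873, 0.0276, 0.0719]
ee_rot: [1.0, -0.022, 0.0, 0.0]
ft_force: [0.8, -0.1, -1.2]
grip_width: 0.175
grasp_force: 58.8
t 22.9 tcp [587.3  27.6  71.9] phi -2.53 F [ 0.77 -0.08 -1.23] T [ 0.04 -0.01  0.04] grip 0.175 58.8
[-121.    -0.3   71.9] Fx_rail -0.04475866946241702
```

```bash

python3 -m inch '[{"dx":0,"dy":0.01,"dz":0,"twist":0},{"dx":0,"dy":0.01,"dz":0,"twist":0},{"dx":0,"dy":0,"dz":0,"twist":0},{"dx":0,"dy":0,"dz":0,"twist":0},{"dx":0,"dy":0,"dz":0,"twist":0},{"dx":0,"dy":0,"dz":0,"twist":0},{"dx":0,"dy":0,"dz":0,"twist":0},{"dx":0,"dy":0,"dz":0,"twist":0},{"dx":0,"dy":0,"dz":0,"twist":0},{"dx":0,"dy":0,"dz":0,"twist":0}]'
python3 -c "
from h import *
o,p=st(); print(rail(o['tool_pos']),'Fx_rail',o['ft_force']@RU)
a=camera('top');b=camera('side');cv2.imwrite('pics/side3.png',b[:,:,::-1])
I=[cv2.resize(rectify(n,im[:,:,::-1],14,-160,0,24,5),(800,240)) for n,im in(('top',a),('side',b))]
cv2.imwrite('pics/pull2.png',np.clip(np.vstack(I).astype(float)*1.5,0,255).astype(np.uint8))
"
```

```text
time: 24.15
tool_pos: [0.5872, 0.0265, 0.0719]
ee_rot: [1.0, -0.022, 0.0, -0.0]
ft_force: [-0.4, 4.8, -0.6]
grip_width: 0.179
grasp_force: 58.8
t 24.15 tcp [587.2  26.5  71.9] phi -2.53 F [-0.38  4.77 -0.56] T [ 1.16 -0.07  0.03] grip 0.179 58.8
[-122.1   -0.3   71.9] Fx_rail 4.750831386067079
```

View pics/pull2.png

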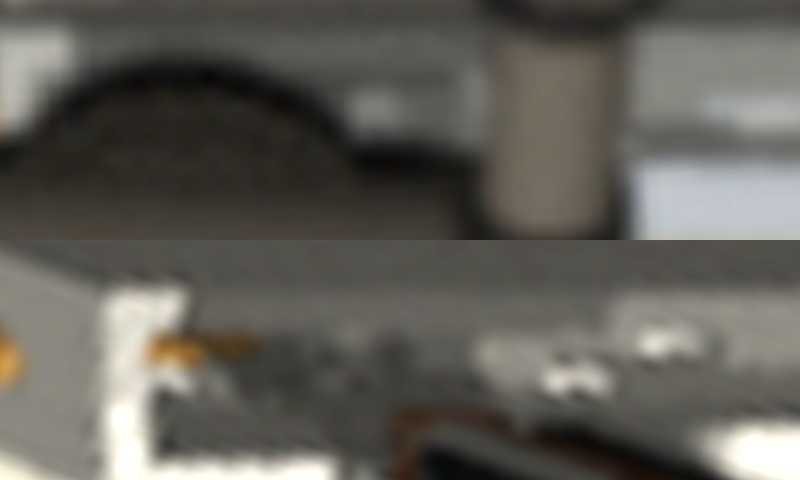

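The force jumped to 4.75 N with the hook at the screw. In the side view the dark nut lies against the brass tip at about (255,345). I'll add a slight push for margin and hold.

```bash

python3 -m inch '[{"dx":0,"dy":0.004,"dz":0,"twist":0},{"dx":0,"dy":0,"dz":0,"twist":0},{"dx":0,"dy":0,"dz":0,"twist":0},{"dx":0,"dy":0,"dz":0,"twist":0},{"dx":0,"dy":0,"dz":0,"twist":0},{"dx":0,"dy":0,"dz":0,"twist":0},{"dx":0,"dy":0,"dz":0,"twist":0},{"dx":0,"dy":0,"dz":0,"twist":0},{"dx":0,"dy":0,"dz":0,"twist":0},{"dx":0,"dy":0,"dz":0,"twist":0}]'
python3 -c "
from h import *
o,p=st(); print(rail(o['tool_pos']),'Fx_rail',o['ft_force']@RU)"
```

```text
time: 25.5
tool_pos: [0.5872, 0.0263, 0.0719]
ee_rot: [1.0, -0.022, 0.0, -0.0]
ft_force: [0.5, 5.1, 0.1]
grip_width: 0.174
grasp_force: 58.8
t 25.5 tcp [587.2  26.3  71.9] phi -2.53 F [0.53 5.14 0.08] T [ 1.28 -0.08  0.02] grip 0.174 58.8
[-122.3   -0.3   71.9] Fx_rail 5.15481344774972
```

```bash

python3 -m inch '[{"dx":0,"dy":-0.03,"dz":0,"twist":0},{"dx":0,"dy":-0.03,"dz":0,"twist":0},{"dx":0,"dy":0,"dz":0,"twist":0},{"dx":0,"dy":0,"dz":-0.05,"twist":0},{"dx":0,"dy":0,"dz":-0.15,"twist":0},{"dx":0,"dy":0,"dz":-0.25,"twist":0},{"dx":0,"dy":0,"dz":-0.3,"twist":0},{"dx":0,"dy":0,"dz":-0.3,"twist":0},{"dx":0,"dy":0,"dz":-0.3,"twist":0},{"dx":0,"dy":0,"dz":-0.05,"twist":0}]'
python3 -c "
from h import *
need([500.5,-208.3,156],-45.31)"
```

```text
time: 26.75
tool_pos: [0.5883, 0.0297, 0.1582]
ee_rot: [1.0, -0.022, 0.002, 0.0]
ft_force: [-0.3, 0.1, -1.3]
grip_width: 0.178
grasp_force: 58.8
t 26.75 tcp [588.3  29.7 158.2] phi -2.52 F [-0.3   0.06 -1.25] T [ 0.03  0.01 -0.01] grip 0.178 58.8
units dx -1.288 dy 4.027 dz 0.037 twist 5.348
```

```bash

python3 -m inch '[{"dx":-0.184,"dy":0.5753,"dz":0,"twist":0},{"dx":-0.184,"dy":0.5753,"dz":0,"twist":0},{"dx":-0.184,"dy":0.5753,"dz":0,"twist":0},{"dx":-0.184,"dy":0.5753,"dz":0,"twist":0},{"dx":-0.184,"dy":0.5753,"dz":0,"twist":0},{"dx":-0.184,"dy":0.5753,"dz":0,"twist":0},{"dx":-0.184,"dy":0.5753,"dz":0,"twist":0},{"dx":0,"dy":0,"dz":0,"twist":1},{"dx":0,"dy":0,"dz":0,"twist":1},{"dx":0,"dy":0,"dz":0,"twist":1}]'
python3 -m inch '[{"dx":0,"dy":0,"dz":0,"twist":1},{"dx":0,"dy":0,"dz":0,"twist":1},{"dx":0,"dy":0,"dz":0,"twist":0.348},{"dx":0,"dy":0,"dz":0.2,"twist":0},{"dx":0,"dy":0,"dz":0.2,"twist":0},{"dx":0,"dy":0,"dz":0,"twist":0},{"dx":0,"dy":0,"dz":0,"twist":0},{"dx":0,"dy":0,"dz":0,"twist":0},{"dx":0,"dy":0,"dz":0,"twist":0},{"dx":0,"dy":0,"dz":0,"twist":0}]'
python3 - <<'E'
from h import *
o,ph=st(); need([500.5,-208.3,67.3],-45.31)
b=camera("side"); a=camera("top"); cv2.imwrite("pics/top4.png",a[:,:,::-1])
T=o['tool_pos']-[0,0,.0173]; yw=ph+np.pi/2; X=np.array([np.cos(yw),np.sin(yw),0]); Z=np.array([0,0,1])
P=proj("side",[T,T-Z*.036,T-Z*.036+X*.03,T-Z*.0445+X*.03]); print(P.round(1))
c=P.mean(0).astype(int); x,y=c[0]-40,c[1]-35; print(x,y)
I=cv2.resize(b[y:y+75,x:x+75,::-1],(600,600),interpolation=cv2.INTER_CUBIC); cv2.imwrite("pics/back.png",I)
E
```

```text
time: 28.0
tool_pos: [0.4992, -0.2083, 0.1557]
ee_rot: [0.973, -0.232, -0.0, -0.0]
ft_force: [-0.7, -0.9, -1.1]
grip_width: 0.176
grasp_force: 59.0
time: 29.25
tool_pos: [0.4995, -0.2083, 0.1321]
ee_rot: [0.923, -0.385, 0.0, 0.0]
ft_force: [0.2, -0.3, -0.0]
grip_width: 0.181
grasp_force: 59.0
t 29.25 tcp [ 499.5 -208.3  132.1] phi -45.31 F [ 0.18 -0.32 -0.04] T [ 0.   -0.04  0.01] grip 0.181 59.0
t 29.25 tcp [ 499.5 -208.3  132.1] phi -45.31 F [ 0.18 -0.32 -0.04] T [ 0.   -0.04  0.01] grip 0.181 59.0
units dx 0.011 dy -0.011 dz 1.079 twist -0.000
[[288.1 275.3]
 [287.6 286.5]
 [293.1 275.6]
 [292.9 278.1]]
250 243
```

View pics/back.png

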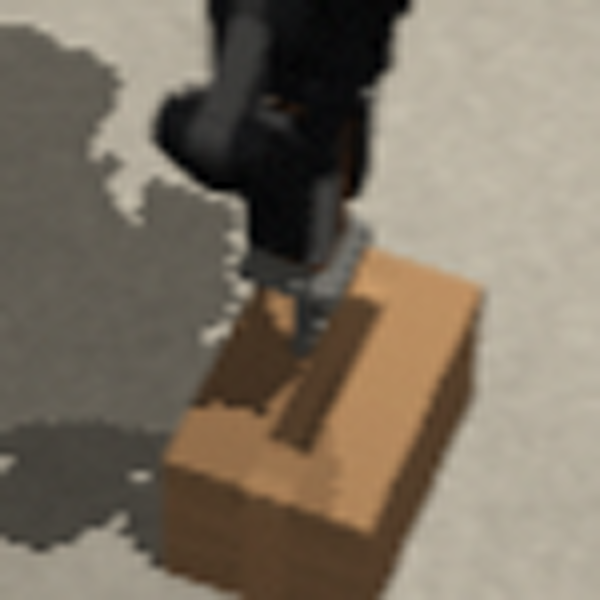

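The shaft foot at crop (302,352), full-image (287.8,287), matches the prediction, and the pocket lies beneath it. Lowering now.

```bash

python3 -m inch '[{"dx":0.011,"dy":-0.011,"dz":0,"twist":0},{"dx":0,"dy":0,"dz":0.1,"twist":0},{"dx":0,"dy":0,"dz":0.1,"twist":0},{"dx":0,"dy":0,"dz":0.1,"twist":0},{"dx":0,"dy":0,"dz":0.1,"twist":0},{"dx":0,"dy":0,"dz":0.1,"twist":0},{"dx":0,"dy":0,"dz":0,"twist":0},{"dx":0,"dy":0,"dz":0,"twist":0},{"dx":0,"dy":0,"dz":0,"twist":0},{"dx":0,"dy":0,"dz":0,"twist":0}]'
python3 -c "
from h import *
need([500.5,-208.3,67.3],-45.31)"
```

```text
time: 30.6
tool_pos: [0.5005, -0.2083, 0.1021]
ee_rot: [0.923, -0.385, 0.0, 0.0]
ft_force: [-0.3, 0.2, -0.7]
grip_width: 0.175
grasp_force: 59.0
t 30.6 tcp [ 500.5 -208.3  102.1] phi -45.31 F [-0.29  0.23 -0.7 ] T [ 0.05 -0.01  0.02] grip 0.175 59.0
units dx -0.000 dy 0.000 dz 0.580 twist -0.000
```

```bash

python3 -m inch '[{"dx":0,"dy":0,"dz":0.1,"twist":0},{"dx":0,"dy":0,"dz":0.1,"twist":0},{"dx":0,"dy":0,"dz":0.1,"twist":0},{"dx":0,"dy":0,"dz":0.1,"twist":0},{"dx":0,"dy":0,"dz":0.1,"twist":0},{"dx":0,"dy":0,"dz":0.05,"twist":0},{"dx":0,"dy":0,"dz":0.015,"twist":0},{"dx":0,"dy":0,"dz":0,"twist":0},{"dx":0,"dy":0,"dz":0,"twist":0},{"dx":0,"dy":0,"dz":0,"twist":0}]'
python3 -c "
from h import *
need([500.5,-208.3,67.3],-45.31)"
```

```text
time: 31.85
tool_pos: [0.5005, -0.2083, 0.0682]
ee_rot: [0.923, -0.385, 0.0, 0.0]
ft_force: [0.1, 0.5, -0.3]
grip_width: 0.179
grasp_force: 59.0
t 31.85 tcp [ 500.5 -208.3   68.2] phi -45.31 F [ 0.14  0.54 -0.33] T [0.01 0.05 0.01] grip 0.179 59.0
units dx -0.000 dy 0.000 dz 0.014 twist 0.000
```

```bash

python3 -m inch '[{"dx":0,"dy":0,"dz":0.014,"twist":0},{"dx":0,"dy":0,"dz":0,"twist":0},{"dx":0,"dy":0,"dz":0,"twist":0},{"dx":0,"dy":0,"dz":0,"twist":0},{"dx":0,"dy":0,"dz":0,"twist":0},{"dx":0,"dy":0,"dz":0,"twist":0},{"dx":0,"dy":0,"dz":0,"twist":0},{"dx":0,"dy":0,"dz":0,"twist":0},{"dx":0,"dy":0,"dz":0,"twist":0},{"dx":0,"dy":0,"dz":0,"twist":0}]'
python3 -m inch '[{"dx":0,"dy":0,"dz":0,"twist":0},{"dx":0,"dy":0,"dz":0,"twist":0},{"dx":0,"dy":0,"dz":0,"twist":0},{"dx":0,"dy":0,"dz":0,"twist":0},{"dx":0,"dy":0,"dz":0,"twist":0},{"dx":0,"dy":0,"dz":0,"twist":0},{"dx":0,"dy":0,"dz":0,"twist":0},{"dx":0,"dy":0,"dz":0,"twist":0},{"dx":0,"dy":0,"dz":0,"twist":0},{"dx":0,"dy":0,"dz":0,"twist":0}]' 1
python3 -m inch '[{"dx":0,"dy":0,"dz":-0.2,"twist":0},{"dx":0,"dy":0,"dz":-0.3,"twist":0},{"dx":0,"dy":0,"dz":-0.4,"twist":0},{"dx":0,"dy":0,"dz":-0.5,"twist":0},{"dx":0,"dy":0,"dz":-0.5,"twist":0},{"dx":0,"dy":0,"dz":-0.5,"twist":0},{"dx":0,"dy":0,"dz":-0.3,"twist":0},{"dx":0,"dy":0,"dz":0,"twist":0},{"dx":0,"dy":0,"dz":0,"twist":0},{"dx":0,"dy":0,"dz":0,"twist":0}]'
python3 - <<'E'
from h import *
st(); a=camera("top");b=camera("side")
I=[cv2.resize(rectify(n,im[:,:,::-1],14,-160,60,24,3.6),(792,180)) for n,im in(("top",a),("side",b))]
c=cv2.resize(b[245:330,250:340,::-1],(254,240)); r=np.zeros((240,792,3),np.uint8); r[:,:254]=c
cv2.imwrite("pics/end.png",np.vstack(I+[r]))
E
```

```text
time: 33.1
tool_pos: [0.5005, -0.2083, 0.0673]
ee_rot: [0.923, -0.385, 0.0, 0.0]
ft_force: [-0.5, 1.6, 4.9]
grip_width: 0.18
grasp_force: 59.6
time: 34.35
tool_pos: [0.5004, -0.2083, 0.0672]
ee_rot: [0.923, -0.385, 0.0, 0.0]
ft_force: [-0.3, 1.1, -0.2]
grip_width: 1.0
grasp_force: 0.0
time: 35.6
tool_pos: [0.5, -0.208, 0.2282]
ee_rot: [0.923, -0.385, -0.001, -0.0]
ft_force: [0.1, -0.3, 0.4]
grip_width: 0.999
grasp_force: 0.0
t 35.6 tcp [ 500.  -208.   228.2] phi -45.31 F [ 0.11 -0.31  0.43] T [-0.04  0.01  0.03] grip 0.999 0.0
```

View pics/end.png

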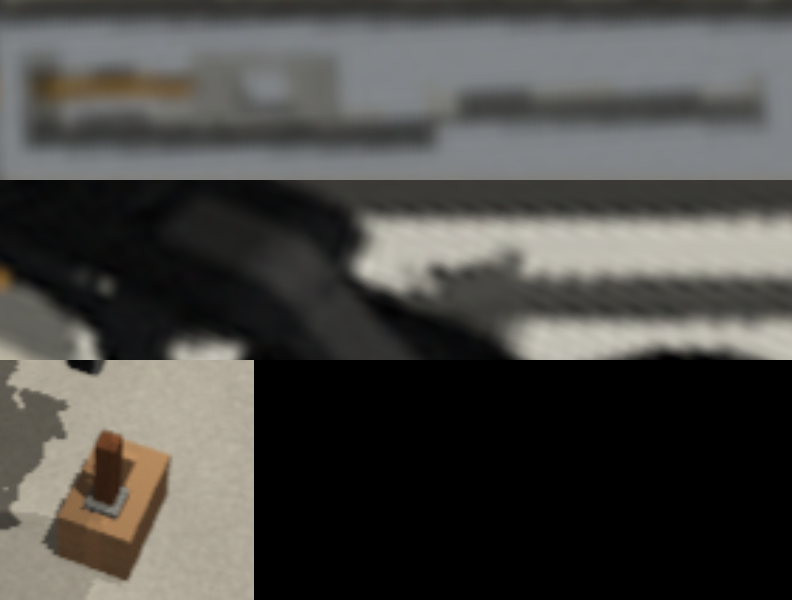

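The top view shows the nut lying flat against the brass tip, from px 195 to 338 (rail x -106 to -66, centre about -86). The side view shows the pick upright in its stand with the collar seated. Handing in.

```bash
python3 -c "
from station import *
print(sign_off())"
```

```text
the job is handed in; nothing more can be done
None
```

The job is handed in, though no verdict came back: the nut was drawn onto the stop screw at about 5 N and left in the window (centre near rail x -86 mm), and the pick stands upright in its stand, released.

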